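# Check a carton frame by its diagonals and square it

## Task

Check the hinged wooden carton frame for squareness with the yellow spring slide rule: lay the rule inside the frame from red corner to red corner and let go so that it springs out and reads, then do the same from blue corner to blue corner, without shifting the frame. Compare the two readings and, if they differ, with the rule left lying between the blue corners, push the frame's far rail along by the black sprung buffer on its end, without forcing it, until the two diagonals agree to within about 5 mm. Squeeze the rule gently (about 10 N), leave it lying between the blue corners and leave the other things on the bench alone.

Things in the scene. Friction and masses are not known exactly. Their poses are not given: they have to be found in the camera images.
- frame: Hinged four-rail wooden carton frame lying on the bench; rails 24 mm wide, 30 mm high, opening 180 (along x) by 240 mm (along y) when square. Origin on the bench, at the opening's centre when square; x from the near to the far rail, y left. Pins stiff by friction, it stays where left; 4 to 11 N along the far rail shifts it; never more than 20 N on it.
- near_rail (a point): Middle of the near rail (screwed to the bench, along y), on its top face, 30 mm up, 102 mm before the frame's origin. Its ends carry upright pins, 132 mm to each side of here, on which the side rails pivot.
- far_rail (a point): Middle of the far rail, on its top, 30 mm up. It stays parallel to the near rail and shifts along y as the frame racks (up to 25 mm either way at the start, stops at 35). Shifted to +y the red diagonal is the longer, to -y the blue. 1 mm of shift lengthens one diagonal and shortens the other by about 0.7 mm each.
- left_rail (a point): Middle of the left (+y) side rail, on its top face, 30 mm up. Its x axis runs along that rail from near pin to far pin (204 mm between pins).
- cap_l (a point): Middle of the outer face of the free spring buffer on the far rail's left (+y) end, 16 mm up: a black rubber pad 28 mm wide, 30 mm high, 12 mm thick on a sprung stem, 34 mm out from the wood. Push it towards -y of the frame. It gives 2.2 mm per N, up to 26 mm, before and while the rail moves, so the rail moves less than the hand. This point stays with the rail when the buffer gives.
- cap_r (a point): The same for the buffer on the far rail's right (-y) end; push it towards +y of the frame.
- red_near (a point): Inner corner of the opening, at the rail's top (30 mm up), at the red corner plate on the near rail's right end (-y).
- red_far (a point): Inner corner of the opening, 30 mm up, at the red corner plate on the far rail's left end (+y).
- blue_near (a point): Inner corner of the opening, 30 mm up, at the blue corner plate on the near rail's left end (+y).
- blue_far (a point): Inner corner of the opening, 30 mm up, at the blue corner plate on the far rail's right end (-y).
- rule_grip (a point): The slide rule, 140 g, lying on the bench: yellow bar 20 mm wide with a dark steel tongue with white marks sliding on it, together 11 mm high, 318 mm long when free. This point is on its middle line, 36 mm above its underside, half-way along the free rule; x from the fixed nose to the sliding tip. Squeeze the two orange lugs together, along x, with about 10 N; squeezing harder than 18 N bends it.
- rule_lug (a point): Outer face of the bar's upright orange lug, 36 mm above the rule's underside, 35 mm from rule_grip towards the nose. Lug: 5 mm thick, 22 mm wide, 11 to 50 mm above the underside.
- slide_lug (a point): Outer face of the tongue's lug, same size and height, 35 mm minus the slide value from rule_grip towards the sliding tip. Across both lugs: 70 mm when free, 12 mm when squeezed fully in.
- rule_nose (a point): Outermost point of the rule's fixed nose tip, 7 mm above the rule's underside. Both tips are upright black rounds, 5 mm radius, 16 mm high, slick, so they slide home in a corner; each stops about 2 mm short of the true corner.
- rule_tip (a point): Outermost point of the rule's sliding tip, 7 mm above the rule's underside.
- rule_slide (a joint): How far the rule's tongue is pushed in, m: 0 free (318 mm over the tips), 0.058 fully in (260 mm). The length over the tips is 0.318 minus this. A spring pushes it out: 2.8 N when free to 4.4 N when fully in.
- tape_roll: Roll of tape, 100 mm across, 48 mm high, standing flat; leave alone.
- glue_bottle: White glue bottle, 56 mm across, 150 mm tall; leave alone.
- jar: Jar, 60 mm across, 85 mm tall; leave alone.
- marker: Black and blue marker, 130 mm long, 14 mm thick, lying; leave alone.
- wrench: Wrench, 160 mm long, lying; leave alone.
- carton: Small closed carton, 120 x 90 x 70 mm; leave alone.

How it is judged:
By the outcome, as a careful person would: the job done as asked, in the order asked, and still so for the second after the job is handed in, with the robot touching nothing.
It also fails if it takes over 72 s, if anything falls off the work surface, if the arm or the gripper's body presses on something with over 40 N, if the wrist force passes 120 N, or if a joint passes its speed limit or range.

## Robot

A 6-joint arm with a two-finger parallel gripper is mounted at the origin on the work surface. World frame = base frame: x ahead of the robot, y to its left, z up, the work surface at z = 0. Lengths are in m, angles in rad, forces in N, time in s.
With the tool pointing down it reaches from about 0.35 to 0.875 m from the base axis. Payload 15.5 kg.
Tool frame: the origin (TCP) lies midway between the tips of the shut fingers; the grasp point (between the pads) lies 19 mm behind it; x points along the fingers, y is the direction in which the jaws open and shut, and the axes are right-handed (so a half turn about x gives the same grasp; the last joint's range is limited). The gripper opens to 85 mm and grips with 20 to 120 N. Pads are 22 mm wide; open, the fingers measure 114 mm over their backs; the gripper's body (76 mm by 85 mm) begins 54 mm behind the grasp point. The pads swing forward as they close: fully open they stand 13 mm farther back than shut.
Start: joints at [1.117, 0.494, 1.345, -0, 1.302, -0.096], TCP at [0.219, 0.585, 0.231] pointing down, gripper open.
Joint ranges: [-2.91, 2.91], [-0.82, 2.16], [0.22, 2.67], [-1.22, 4.37], [0.12, 2.79], [-3.08, 3.08]. Speed limits (rad/s): [1.89, 1.89, 2.57, 3.01, 3.01, 3.01].

## Interface

Orientations are given as a rotation vector (axis times angle).
In Python, from plant import * gives the robot as it stands.
- The arm moves only by the tool send_rows, never from a script. Its argument "steps" is one flat list of numbers, 7 for each row, row after row: the shift along the world's x, y, z in mm, then the turn, a rotation vector about the world's x, y, z in rad, then the closure, from 0 (fully open) to 1 (shut). A call has 1 to 12 rows; each row is the pose to reach, as a shift and turn from the pose measured when the call began; what a row does not reach only later rows make up. A row lasts 1/12 s, in which the tool goes at most 41.7 mm and 7.16 degrees, less where a joint would pass 70% of its speed; a pose out of reach is approached as far as the arm can. A call with a gripper value outside its range is refused whole. The fingers move at their own pace and stop on an object; "grip_force" is the grip in N (left out, the last holds). Time passes only in rows, so rows that repeat a pose let the fingers close. It gives the time, the measured TCP pose, the force and the opening at its end, in the units of the state.
- read_state(): the state, without advancing time (a new reading comes with each control period).
- get_image(name): name is "scene" or "top" or "wrist"; returns a dict with "image" (480x640x3 uint8, red, green, blue), "mtx" (3x3 intrinsics, pixels), "R" (3x3) and "t" (3): a world point X has camera coordinates R X + t; the wrist camera has in their place "T_tool_cam" (4x4, takes a point from camera to tool coordinates, whose origin is the TCP and whose axes are the tool frame's). Camera axes: x right, y down, z forward; pixel columns grow to the right and rows downward; lengths in m; the calibration is good to about 2 mm. A picture is of the moment at which its call begins: read the wrist's pose just before it. There is no depth.
- sign_off(): hands the job in, once; it reports no verdict.
The state is a dict: "t": time; "joints": joint angles; "qd": joint speeds; "joint_efforts": joint torques, N m; "tcp_pos": TCP position; "orientation": TCP orientation; "contact_force": force on the tool from outside, world axes, zero at the start; "torque": the same for the moment, N m; "gripper_width": opening from 0.0 (shut) to 1.0 (fully open).
Only numpy, scipy, OpenCV 4.12 (cv2) and the standard library are available. Lean on these libraries where they do the work, as an engineer would, in place of code of your own. Each camera call takes 0.05 s, during which the arm holds its last target. There are 200 camera calls.

## Working session

There is one attempt and no reset: what is moved stays moved. The work goes in short steps, Python scripts to look and compute and a tool call to move; the robot and the scene stay as the last step left them, time stands still between calls to the robot, and variables do not carry over. Pictures are saved under pics/ and viewed, about 8 in all and at most 12, crops included, and the job is handed in when it is done.

Besides the shell and the picture viewer there is one more tool, called after "Emit:" by a JSON object that holds its "op" and its "data". send_rows: Moves the arm, as the interface text tells. Its arguments: {"type":"object","properties":{"steps":{"type":"array"},"grip_force":{"type":"number"}},"required":["steps"]}

```bash
ls; mkdir -p pics; python3 - <<'E'
from plant import *
import cv2
s=read_state(); print(s)
for n in ["scene","top"]:
    d=get_image(n); cv2.imwrite(f"pics/{n}0.png",d["image"][:,:,::-1]); print(n,d["mtx"],d["R"],d["t"])
d=get_image("wrist");print(d["mtx"],d["T_tool_cam"])
E
```

```text
pics
{'t': 0.0, 'joints': array([ 1.11753177e+00,  4.94191377e-01,  1.34612631e+00,  3.24623712e-05,
        1.30252973e+00, -9.54798569e-02]), 'qd': array([ 0.00027638, -0.00026991,  0.00032214,  0.00034973,  0.00115916,
       -0.00083588]), 'joint_efforts': array([-4.38656905e-03, -8.82171178e+01, -3.83854973e+01, -4.14378865e-04,
        1.01313661e-02, -4.30435728e-05]), 'tcp_pos': array([0.21868922, 0.58510017, 0.2306968 ]), 'orientation': array([ 0.27980714,  1.55287432, -0.28169944]), 'contact_force': array([-1.34458392,  0.38940043,  0.36685472]), 'torque': array([0.0162528 , 0.02167171, 0.0008072 ]), 'gripper_width': 1.0014073641510695}
scene [[545.47264686   0.         315.3656155 ]
 [  0.         545.47264686 237.94884366]
 [  0.           0.           1.        ]] [[-0.20838778  0.97800192  0.00931492]
 [ 0.70595893  0.1570001  -0.69063229]
 [-0.67690216 -0.13734338 -0.72314609]] [ 0.1280927  -0.33123764  1.79445474]
top [[452.30168574   0.         316.84705359]
 [  0.         452.30168574 245.16214017]
 [  0.           0.           1.        ]] [[ 0.04921168 -0.99878657 -0.00189578]
 [-0.97711045 -0.04775018 -0.20730434]
 [ 0.20696227  0.01205418 -0.97827466]] [-0.01230144  0.53986778  1.28903751]
[[370.05273184   0.         323.89477062]
 [  0.         370.05273184 239.21985462]
 [  0.           0.           1.        ]] [[-1.74779377e-03 -2.78550009e-01  9.60420136e-01 -1.42764495e-01]
 [ 9.99998364e-01 -4.00898777e-05  1.80819187e-03 -9.44154770e-04]
 [-4.65168736e-04  9.60421725e-01  2.78549624e-01 -7.06567385e-02]
 [ 0.00000000e+00  0.00000000e+00  0.00000000e+00  1.00000000e+00]]
```

View pics/top0.png

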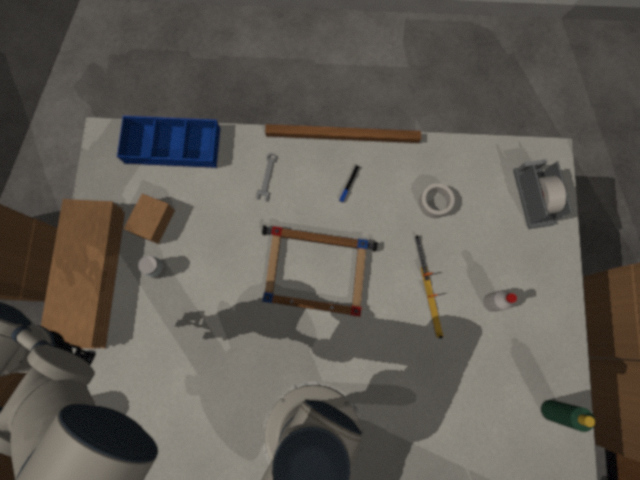

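View pics/scene0.png

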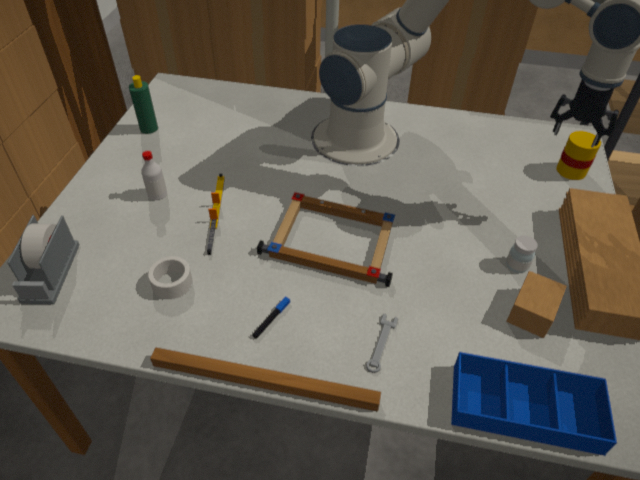

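The top view shows the frame: near-left blue plate (268,297), near-right red (356,310), far-left red (276,232), far-right blue (363,243). Its black buffers are at (266,230) and (377,246). The rule runs from its nose (440,337) to its dark tip (417,237), with orange lugs near (427,275) and (433,293). The scene view shows the same layout.

```bash
cat > h.py <<'E'
from plant import *
import cv2, numpy as np
from scipy.spatial.transform import Rotation as Ro
def cam(n):
    """image (RGB), K, Rwc (cam->world), centre"""
    s=read_state(); d=get_image(n)
    if n=="wrist":
        T=np.eye(4); T[:3,:3]=Ro.from_rotvec(s["orientation"]).as_matrix(); T[:3,3]=s["tcp_pos"]
        M=T@d["T_tool_cam"]; R,c=M[:3,:3],M[:3,3]
    else: R=d["R"].T; c=-R@d["t"]
    return d["image"],d["mtx"],R,c
def cast(C,uv,z):
    uv=np.atleast_2d(uv).astype(float); _,K,R,c=C
    r=np.c_[uv,np.ones(len(uv))]@np.linalg.inv(K).T@R.T
    return c+r*((z-c[2])/r[:,2])[:,None]
def proj(C,X):
    _,K,R,c=C; p=(np.atleast_2d(X)-c)@R@K.T
    return p[:,:2]/p[:,2:]
def save(C,name): cv2.imwrite(f"pics/{name}.png",C[0][:,:,::-1])
def blobs(img,lo,hi,amin=8):
    h=cv2.cvtColor(img,cv2.COLOR_RGB2HSV)
    m=cv2.inRange(h,np.array(lo),np.array(hi))
    n,l,st,ce=cv2.connectedComponentsWithStats(m)
    return [(st[i,4],ce[i].round(1),np.argwhere(l==i)[:,::-1]) for i in range(1,n) if st[i,4]>=amin]
E
python3 - <<'E'
from h import *
C=cam("top")
for nm,p,z in [("bluenear",(268,297),.03),("rednear",(356,310),.03),("redfar",(276,232),.03),("bluefar",(363,243),.03),("nose",(440,337),.008),("tip",(417,237),.008),("lugs1",(427,275),.05),("lug2",(433,293),.05),("capl",(265,230),.016),("capr",(378,246),.016)]:
    print(nm,cast(C,p,z)[0].round(3))
s=read_state(); print(Ro.from_rotvec(s["orientation"]).as_matrix().round(3))
E
```

```text
bluenear [0.382 0.151 0.03 ]
rednear [ 0.356 -0.11   0.03 ]
redfar [0.58  0.141 0.03 ]
bluefar [ 0.559 -0.125  0.03 ]
nose [ 0.291 -0.362  0.008]
tip [ 0.591 -0.294  0.008]
lugs1 [ 0.467 -0.314  0.05 ]
lug2 [ 0.415 -0.332  0.05 ]
capl [0.588 0.177 0.016]
capr [ 0.555 -0.173  0.016]
[[-0.     0.35   0.937]
 [-0.001  0.937 -0.35 ]
 [-1.    -0.001 -0.   ]]
```

Emit:
{"op": "send_rows", "data": {"steps": [231,-565,30,0,0,-0.37,0,231,-565,30,0,0,-0.37,0,231,-565,30,0,0,-0.37,0,231,-565,30,0,0,-0.37,0,231,-565,30,0,0,-0.37,0,231,-565,30,0,0,-0.37,0,231,-565,30,0,0,-0.37,0,231,-565,30,0,0,-0.37,0,231,-565,30,0,0,-0.37,0,231,-565,30,0,0,-0.37,0,231,-565,30,0,0,-0.37,0,231,-565,30,0,0,-0.37,0], "grip_force": 20}}

```text
t: 1.2
tcp_pos: [0.408, 0.1211, 0.2558]
orientation: [0.569, 1.495, -0.57]
contact_force: [1.5, 0.8, -0.1]
gripper_width: 0.997
```

Emit:
{"op": "send_rows", "data": {"steps": [42,-101,5,0,0,0,0,42,-101,5,0,0,0,0,42,-101,5,0,0,0,0,42,-101,5,0,0,0,0,42,-101,5,0,0,0,0,42,-101,5,0,0,0,0]}}

```text
t: 1.7
tcp_pos: [0.4496, 0.0204, 0.2606]
orientation: [0.569, 1.495, -0.57]
contact_force: [-0.1, 0.5, -0.3]
gripper_width: 1.003
```

```bash
python3 - <<'E'
from h import *
print(read_state()["tcp_pos"],read_state()["qd"].round(3))
C=cam("wrist"); save(C,"w1"); import pickle; pickle.dump(C,open("w1.pkl","wb"))
E
```

```text
[0.44960406 0.02036032 0.26061015] [ 0.025 -0.006  0.007 -0.    -0.003  0.   ]
```

View pics/w1.png

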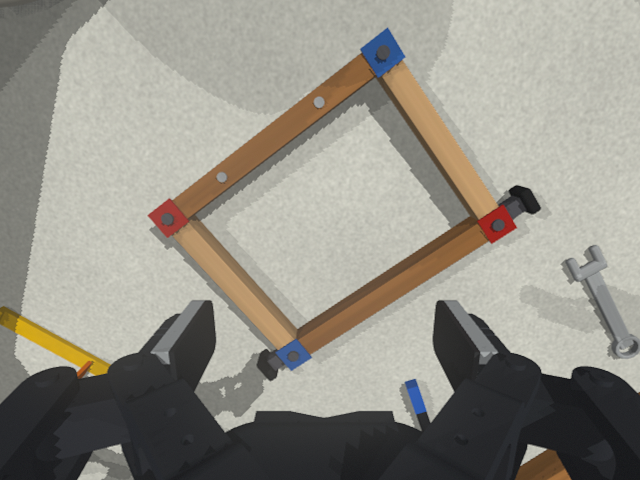

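The wrist view shows the frame's pins: blue_near (383,52), red_near (168,220), red_far (498,226), blue_far (293,356). Buffers are at (525,200) and (267,364), and the rule is at lower left.

```bash
cat >> h.py <<'E'
def frame(C, guess=None, z=.031, v=True):
    """plates by colour; pins as dark centre; returns dict"""
    img=C[0]; out={}
    B=blobs(img,(100,100,60),(125,255,255),120); R=blobs(img,(0,150,70),(5,255,255),120)+blobs(img,(172,140,70),(180,255,255),120)
    pts=[(c,cast(C,c,z)[0]) for c in B],[(c,cast(C,c,z)[0]) for c in R]
    return B,R
E
python3 - <<'E'
from h import *
import pickle
C=pickle.load(open("w1.pkl","rb"))
B,R=frame(C)
for n,L in (("B",B),("R",R)):
    for a,c,p in L:
        r=cv2.minAreaRect(p.astype(np.float32)); print(n,a,c,"rect",np.round(r[0],1),np.round(r[1]),cast(C,r[0],.031)[0].round(4))
P={k:cast(C,u,.033)[0] for k,u in dict(bn=(383,52),rn=(168,220),rf=(498,226),bf=(293,356)).items()}
for k in P: print(k,P[k].round(4))
d=lambda a,b:np.linalg.norm(P[a]-P[b]).round(4)
print(d("bn","rn"),d("rf","bf"),d("bn","rf"),d("rn","bf"),"diag red",d("rn","rf"),"blue",d("bn","bf"))
E
```

```text
Traceback (most recent call last):
  File "h.py", line 29, in frame
    pts=[(c,cast(C,c,z)[0]) for c in B],[(c,cast(C,c,z)[0]) for c in R]
            ~~~~^^^^^^^
  File "h.py", line 13, in cast
    uv=np.atleast_2d(uv).astype(float); _,K,R,c=C
       ~~~~~~~~~~~~~^^^^
ValueError: setting an array element with a sequence. The requested array has an inhomogeneous shape after 1 dimensions. The detected shape was (3,) + inhomogeneous part.
```

```bash
python3 - <<'E'
s=open("h.py").read(); i=s.index("def frame"); s=s[:i]+'''def plates(C,z=.031):
    """(colour, area, pixel centre, world) of the corner plates"""
    L=[]
    for n,bl in (("B",blobs(C[0],(100,100,60),(125,255,255),100)),("R",blobs(C[0],(0,150,70),(5,255,255),100)+blobs(C[0],(172,140,70),(180,255,255),100))):
        for a,_,p in bl:
            r=cv2.minAreaRect(p.astype(np.float32)); L.append((n,a,np.round(r[0],1),np.round(r[1]),cast(C,r[0],z)[0]))
    return L
'''
open("h.py","w").write(s)
E
python3 - <<'E'
from h import *
import pickle
C=pickle.load(open("w1.pkl","rb"))
for l in plates(C): print(*l)
P={k:cast(C,u,.033)[0] for k,u in dict(bn=(383,52),rn=(168,220),rf=(498,226),bf=(293,356)).items()}
for k in P: print(k,P[k].round(4))
d=lambda a,b:np.linalg.norm(P[a]-P[b]).round(4)
print(d("bn","rn"),d("rf","bf"),d("bn","rf"),d("rn","bf"),"diag red",d("rn","rf"),"blue",d("bn","bf"))
E
```

```text
B 1016 [382.5  52.5] [34. 38.] [0.38017493 0.15347243 0.031     ]
B 492 [292.9 354.4] [24. 27.] [ 0.55651276 -0.12312137  0.031     ]
B 391 [415.2 396.5] [34. 11.] [ 0.69568044 -0.05339433  0.031     ]
R 629 [168.3 217.9] [30. 27.] [ 0.35355512 -0.1092097   0.031     ]
R 686 [496.8 223.5] [27. 31.] [0.58371038 0.14013435 0.031     ]
bn [0.3802 0.1536 0.033 ]
rn [ 0.355  -0.1101  0.033 ]
rf [0.5857 0.1392 0.033 ]
bf [ 0.5573 -0.1235  0.033 ]
0.2649 0.2642 0.2059 0.2027 diag red 0.3396 blue 0.3288
```

Emit:
{"op": "send_rows", "data": {"steps": [-9,-348,-20,0,0,-0.62,0,-9,-348,-20,0,0,-0.62,0,-9,-348,-20,0,0,-0.62,0,-9,-348,-20,0,0,-0.62,0,-9,-348,-20,0,0,-0.62,0,-9,-348,-20,0,0,-0.62,0,-9,-348,-20,0,0,-0.62,0,-9,-348,-20,0,0,-0.62,0,-9,-348,-20,0,0,-0.62,0,-9,-348,-20,0,0,-0.62,0,-9,-348,-20,0,0,-0.62,0,-9,-348,-20,0,0,-0.62,0]}}

```text
t: 2.75
tcp_pos: [0.4407, -0.3255, 0.2406]
orientation: [1.042, 1.309, -1.042]
contact_force: [1.1, -0.9, 0.8]
gripper_width: 0.998
```

```bash
python3 - <<'E'
from h import *
print(read_state()["tcp_pos"],read_state()["orientation"],read_state()["qd"].round(3))
C=cam("wrist"); save(C,"w2"); import pickle; pickle.dump(C,open("w2.pkl","wb"))
for lo,hi in (((5,150,80),(17,255,255)),((20,150,80),(32,255,255))):
    for a,c,p in blobs(C[0],lo,hi,60): 
        r=cv2.minAreaRect(p.astype(np.float32)); print(a,c,cv2.boxPoints(r).round(1).tolist())
E
```

```text
[ 0.44070968 -0.32553881  0.24057097] [ 1.04228485  1.30877526 -1.04200564] [ 0.008 -0.01   0.005 -0.    -0.    -0.003]
162 [289.6 210.4] [[284.29998779296875, 224.6999969482422], [286.70001220703125, 195.39999389648438], [294.20001220703125, 196.0], [291.70001220703125, 225.3000030517578]]
198 [358.2 209.8] [[354.0, 196.0], [362.0, 196.0], [362.0, 224.0], [354.0, 224.0]]
3189 [265.4 204.4] [[174.0, 195.60000610351562], [382.0, 194.39999389648438], [382.1000061035156, 213.8000030517578], [174.10000610351562, 215.0]]
```

View pics/w2.png

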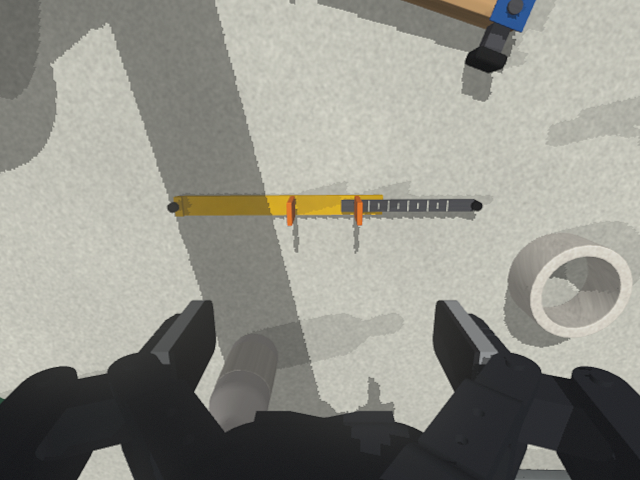

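The rule lies nearly level across the image, with tips at (173,207) and (477,206) and lugs at (290,210) and (358,210). The glue bottle is at lower left and the tape at right, both clear of the rule.

```bash
python3 - <<'E'
from h import *
import pickle
C=pickle.load(open("w2.pkl","rb"))
n=cast(C,(173,207),.013)[0]; t=cast(C,(477,206),.013)[0]
print("nose,tip",n.round(4),t.round(4),"len(+~8)",np.linalg.norm(t-n),"mid",((n+t)/2).round(4),"yaw",np.arctan2(*(t-n)[1::-1]))
# lugs: tops at image lower/upper? centroid height ~.03-.05
for u in ((289.6,210.4),(358.2,209.8)): print(cast(C,u,.035)[0].round(4),cast(C,u,.05)[0].round(4))
print("bottle",cast(C,(265,345),.15)[0])
s=read_state(); M=Ro.from_rotvec(s["orientation"]).as_matrix(); print("tool y yaw",np.arctan2(M[1,1],M[0,1]), "tool x",M[:,0].round(4))
E
```

```text
nose,tip [ 0.2915 -0.3624  0.013 ] [ 0.5922 -0.2924  0.013 ] len(+~8) 0.3087809943966631 mid [ 0.4419 -0.3274  0.013 ] yaw 0.22882799389463646
[ 0.4087 -0.3345  0.035 ] [ 0.4094 -0.3312  0.05  ]
[ 0.4727 -0.3193  0.035 ] [ 0.4706 -0.3166  0.05  ]
bottle [ 0.41640045 -0.40908391  0.15      ]
tool y yaw 0.22533810106818328 tool x [-9.e-04  7.e-04 -1.e+00]
```

Emit:
{"op": "send_rows", "data": {"steps": [1,-2,-60,0,0,0,0,1,-2,-120,0,0,0,0,1,-2,-160,0,0,0,0,1,-2,-190,0,0,0,0,1,-2,-210,0,0,0,0,1,-2,-225,0,0,0,0,1,-2,-225,0,0,0,0,1,-2,-225,0,0,0,0], "grip_force": 10}}

```text
t: 3.47
tcp_pos: [0.4419, -0.3262, 0.0158]
orientation: [1.041, 1.311, -1.041]
contact_force: [0.1, -0.3, -0.1]
gripper_width: 0.998
```

Emit:
{"op": "send_rows", "data": {"steps": [0,-1,0,0,0,0,0.15,0,-1,0,0,0,0,0.25,0,-1,0,0,0,0,0.35,0,-1,0,0,0,0,0.45,0,-1,0,0,0,0,0.55,0,-1,0,0,0,0,0.65,0,-1,0,0,0,0,0.72,0,-1,0,0,0,0,0.76,0,-1,0,0,0,0,0.76,0,-1,0,0,0,0,0.76]}}

```text
t: 4.3
tcp_pos: [0.4421, -0.328, 0.0183]
orientation: [1.04, 1.308, -1.041]
contact_force: [-8.0, -2.5, 14.1]
gripper_width: 0.245
```

```bash
python3 - <<'E'
from h import *
s=read_state(); print(s["t"],s["tcp_pos"],s["gripper_width"],s["contact_force"])
C=cam("wrist"); save(C,"w3")
E
```

```text
4.3 [ 0.44213167 -0.32799254  0.01826828] 0.24496671646071067 [-8.02737698 -2.46502707 14.08289682]
```

View pics/w3.png

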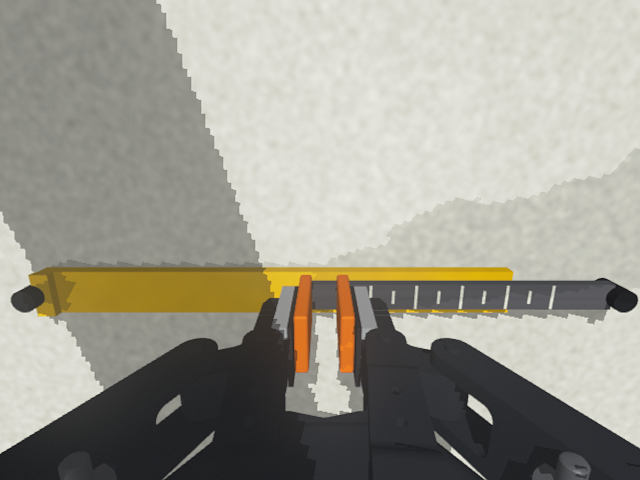

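The rule is gripped level: lugs between the pads, tips at (25,298) and (622,298). Lift it and carry it to the red diagonal.

Emit:
{"op": "send_rows", "data": {"steps": [0,0,5,0,0,0,0.76,0,0,18,0,0,0,0.76,0,0,38,0,0,0,0.76,0,5,58,0,0,0,0.76,1,15,72,0,0,0.02,0.76,2,30,80,0,0,0.05,0.76,4,50,80,0,0,0.09,0.76,6,75,80,0,0,0.14,0.76,8,100,80,0,0,0.19,0.76,10,125,80,0,0,0.23,0.76,12,150,80,0,0,0.27,0.76,14,175,80,0,0,0.31,0.76]}}

```text
t: 5.35
tcp_pos: [0.4561, -0.1511, 0.0991]
orientation: [0.802, 1.416, -0.803]
contact_force: [0.1, -0.3, -1.6]
gripper_width: 0.247
```

Emit:
{"op": "send_rows", "data": {"steps": [2,25,0,0,0,0.045,0.76,4,50,0,0,0,0.09,0.76,6,75,0,0,0,0.135,0.76,8,100,0,0,0,0.18,0.76,10,125,0,0,0,0.22,0.76,12,145,0,0,0,0.26,0.76,13,160,0,0,0,0.28,0.76,14,168,0,0,0,0.3,0.76,14,168,0,0,0,0.3,0.76]}}

```text
t: 6.1
tcp_pos: [0.47, 0.0185, 0.0997]
orientation: [0.568, 1.493, -0.568]
contact_force: [0.2, -0.4, -0.9]
gripper_width: 0.24
```

```bash
python3 - <<'E'
from h import *
s=read_state(); print(s["t"],s["tcp_pos"],s["gripper_width"],s["contact_force"],s["qd"].round(3))
M=Ro.from_rotvec(s["orientation"]).as_matrix(); print("tool y yaw",np.arctan2(M[1,1],M[0,1]), M[:,0])
C=cam("wrist"); save(C,"w4"); import pickle; pickle.dump(C,open("w4.pkl","wb"))
E
```

```text
6.1 [0.46999663 0.01848388 0.09966018] 0.2395191497306691 [ 0.17710587 -0.43759056 -0.90654062] [-0.044  0.004  0.    -0.006 -0.006  0.001]
tool y yaw 0.8443805331612272 [ 1.84846920e-03 -6.19183639e-04 -9.99998100e-01]
```

View pics/w4.png

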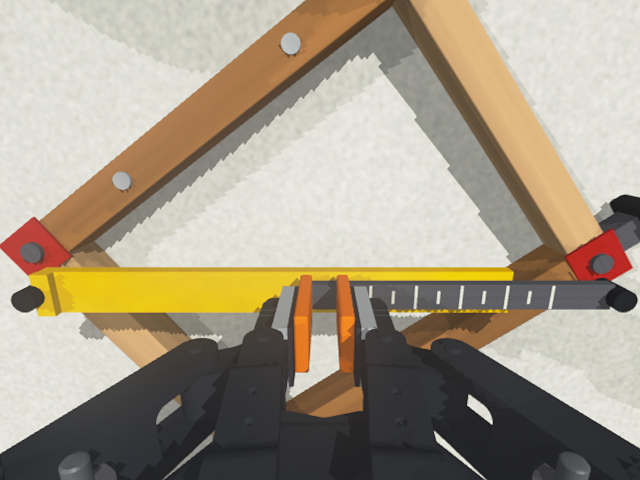

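The rule is held level above the frame. The red pins are at (31,253) and (602,263).

```bash
python3 - <<'E'
from h import *
import pickle
C=pickle.load(open("w4.pkl","rb"))
a=cast(C,(31,253),.033)[0]; b=cast(C,(602,263),.033)[0]; d=b-a
print(a,b,np.hypot(*d[:2]),"mid",(a+b)/2,"yaw",np.arctan2(d[1],d[0])+.0145)
n=cast(C,(27,299),.092)[0]; t=cast(C,(622,299),.092)[0]; d=t-n
print("rule mid",(n+t)/2,"len",np.hypot(*d[:2]),"yaw",np.arctan2(d[1],d[0]))
E
```

```text
[ 0.35323872 -0.1112619   0.033     ] [0.5847755  0.13967704 0.033     ] 0.3414376013724496 mid [0.46900711 0.01420757 0.033     ] yaw 0.8400902500578976
rule mid [0.47061049 0.01791039 0.092     ] len 0.2641449361244086 yaw 0.8438335387888418
```

Emit:
{"op": "send_rows", "data": {"steps": [-1,-3,-15,0,0,-0.004,0.76,-1.6,-3.7,-32,0,0,-0.004,0.76,-1.6,-3.7,-47,0,0,-0.004,0.76,-1.6,-3.7,-60,0,0,-0.004,0.76,-1.6,-3.7,-69,0,0,-0.004,0.76,-1.6,-3.7,-75,0,0,-0.004,0.76,-1.6,-3.7,-79,0,0,-0.004,0.76,-1.6,-3.7,-81,0,0,-0.004,0.76,-1.6,-3.7,-82,0,0,-0.004,0.76,-1.6,-3.7,-82,0,0,-0.004,0.76]}}

```text
t: 6.98
tcp_pos: [0.4686, 0.0137, 0.0179]
orientation: [0.573, 1.491, -0.573]
contact_force: [-0.2, -0.4, -0.6]
gripper_width: 0.243
```

```bash
python3 - <<'E'
from h import *
s=read_state(); print(s["t"],s["tcp_pos"],s["gripper_width"],s["contact_force"])
C=cam("wrist"); save(C,"w5"); import pickle; pickle.dump(C,open("w5.pkl","wb"))
E
```

```text
6.9833 [0.46858228 0.01367124 0.01788679] 0.24302993229866637 [-0.18748894 -0.36903233 -0.57577697]
```

View pics/w5.png

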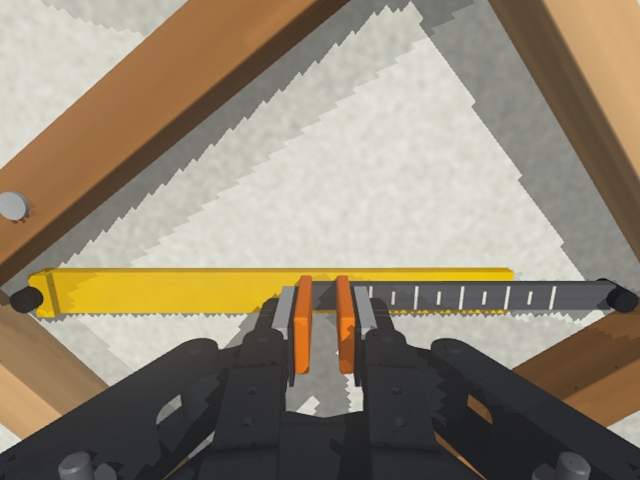

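The rule is down inside the frame, with both tips pointing into the red corners. Next is the release.

Emit:
{"op": "send_rows", "data": {"steps": [0,0,-1,0,0,0,0.7,0,0,-2,0,0,0,0.62,0,0,-3,0,0,0,0.54,0,0,-4,0,0,0,0.46,0,0,-5,0,0,0,0.38,0,0,-5,0,0,0,0.3,0,0,-4,0,0,0,0.2,0,0,-3,0,0,0,0.1,0,0,0,0,0,0,0,0,0,0,0,0,0,0,0,0,0,0,0,0,0]}}

```text
t: 7.95
tcp_pos: [0.4688, 0.0137, 0.0182]
orientation: [0.573, 1.491, -0.573]
contact_force: [0.6, 0.4, -0.0]
gripper_width: 0.997
```

Emit:
{"op": "send_rows", "data": {"steps": [0,0,15,0,0,0,0,0,0,40,0,0,0,0,0,0,75,0,0,0,0,0,0,110,0,0,0,0,0,0,145,0,0,0,0,0,0,180,0,0,0,0,0,0,200,0,0,0,0,0,0,210,0,0,0,0,0,0,210,0,0,0,0,0,0,210,0,0,0,0]}}

```text
t: 8.78
tcp_pos: [0.4687, 0.0137, 0.2281]
orientation: [0.573, 1.49, -0.572]
contact_force: [-0.4, 1.0, 0.6]
gripper_width: 1.001
```

```bash
python3 - <<'E'
from h import *
s=read_state(); print(s["t"],s["tcp_pos"],s["gripper_width"],s["contact_force"])
C=cam("wrist"); save(C,"w6"); import pickle; pickle.dump(C,open("w6.pkl","wb"))
for l in plates(C): print(*l)
for lo,hi in (((5,150,80),(17,255,255)),((20,150,80),(32,255,255))):
    for a,c,p in blobs(C[0],lo,hi,60): 
        r=cv2.minAreaRect(p.astype(np.float32)); print(a,c,cv2.boxPoints(r).round(1).tolist())
E
```

```text
8.7833 [0.46870953 0.01370347 0.22812089] 1.000803803545146 [-0.36515146  1.02607747  0.59880885]
B 1210 [379.2  18.4] [41. 39.] [0.38076849 0.15324438 0.031     ]
B 571 [283. 356.] [26. 29.] [ 0.55660452 -0.12315076  0.031     ]
B 456 [416.3 400.4] [38. 12.] [ 0.69496824 -0.05324693  0.031     ]
R 799 [142.7 206.1] [34. 30.] [ 0.35338541 -0.10935555  0.031     ]
R 852 [505.9 210.6] [30. 35.] [0.58334774 0.13989997 0.031     ]
99 [358.9  34.3] [[346.8999938964844, 36.900001525878906], [354.5, 23.799999237060547], [372.6000061035156, 34.400001525878906], [365.0, 47.5]]
74 [352.5  54.5] [[336.79998779296875, 60.79999923706055], [361.29998779296875, 42.099998474121094], [365.1000061035156, 47.099998474121094], [340.6000061035156, 65.80000305175781]]
205 [300.  209.9] [[295.20001220703125, 195.3000030517578], [303.0, 194.8000030517578], [304.8999938964844, 224.8000030517578], [297.1000061035156, 225.1999969482422]]
196 [350.9 209.6] [[347.0, 224.0], [347.0, 195.0], [355.0, 195.0], [355.0, 224.0]]
780 [474.1 231.4] [[441.5, 238.6999969482422], [484.79998779296875, 209.8000030517578], [497.0, 228.0], [453.6000061035156, 256.8999938964844]]
2314 [238.4 205. ] [[178.89999389648438, 196.10000610351562], [299.0, 194.0], [299.3999938964844, 215.0], [179.3000030517578, 217.10000610351562]]
877 [333.  201.9] [[304.0, 194.0], [394.0, 194.0], [394.0, 214.0], [304.0, 214.0]]
67 [373.9 212.4] [[356.0, 211.0], [393.0, 211.0], [393.0, 213.0], [356.0, 213.0]]
```

View pics/w6.png

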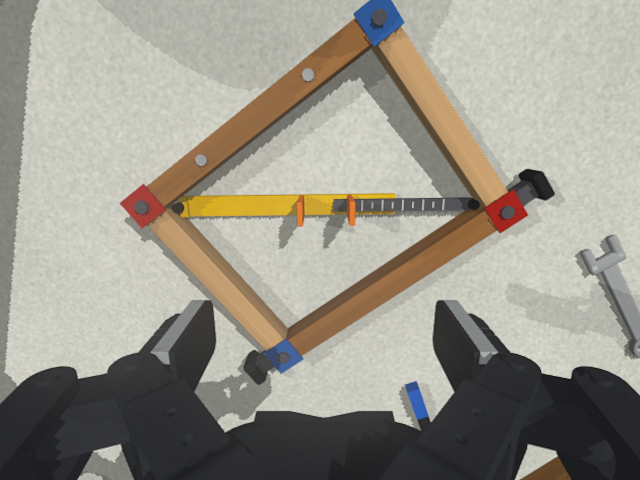

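The rule lies between the red corners, with tips at (178,208) and (473,203) and lugs at (300,210) and (351,210). The plates have not moved.

```bash
cat >> h.py <<'E'
def reading(C,n,t,l1,l2):
    """n,t tip-top pixels; l1,l2 lug pixel x-range outer edges"""
    a=cast(C,n,.015)[0]; b=cast(C,t,.015)[0]; d=b-a
    e=cast(C,l1,.04)[0]; f=cast(C,l2,.04)[0]; g=np.hypot(*(f-e)[:2])
    print("tips len",np.hypot(*d[:2])+.010,"mid",((a+b)/2).round(4),"yaw",np.arctan2(d[1],d[0]).round(4))
    print("lug span",g,"-> len",.248+g,"lug mid",((e+f)/2).round(4))
E
python3 - <<'E'
from h import *
import pickle
C=pickle.load(open("w6.pkl","rb"))
reading(C,(178,208),(473,203.5),(296.2,210),(355,209.6))
im=C[0][180:240,150:510]; cv2.imwrite("pics/c6.png",cv2.resize(im[:,:,::-1],None,fx=2.2,fy=2.2,interpolation=cv2.INTER_NEAREST))
C=pickle.load(open("w2.pkl","rb"))
reading(C,(173,207),(477,206),(285.5,210),(362,210))
E
```

```text
tips len 0.29784657105375467 mid [0.4693 0.0153 0.015 ] yaw 0.8538
lug span 0.05350400556514054 -> len 0.30150400556514056 lug mid [0.4684 0.0161 0.04  ]
tips len 0.31711383027137896 mid [ 0.4418 -0.327   0.015 ] yaw 0.2288
lug span 0.07223089564955955 -> len 0.32023089564955953 lug mid [ 0.4403 -0.3258  0.04  ]
```

Emit:
{"op": "send_rows", "data": {"steps": [0.6,1.6,-40,0,0,0.013,0,0.6,1.6,-80,0,0,0.013,0,0.6,1.6,-120,0,0,0.013,0,0.6,1.6,-155,0,0,0.013,0,0.6,1.6,-180,0,0,0.013,0,0.6,1.6,-200,0,0,0.013,0,0.6,1.6,-212,0,0,0.013,0,0.6,1.6,-216,0,0,0.013,0,0.6,1.6,-216,0,0,0.013,0.1,0.6,1.6,-216,0,0,0.013,0.2]}}

```text
t: 9.67
tcp_pos: [0.4685, 0.0154, 0.0113]
orientation: [0.562, 1.495, -0.563]
contact_force: [-0.5, 0.1, 0.8]
gripper_width: 0.802
```

Emit:
{"op": "send_rows", "data": {"steps": [0,0,0,0,0,0,0.28,0,0,1,0,0,0,0.36,0,0,2,0,0,0,0.44,0,0,3,0,0,0,0.52,0,0,4,0,0,0,0.6,0,0,5,0,0,0,0.68,0,0,6,0,0,0,0.74,0,0,6.5,0,0,0,0.76,0,0,6.5,0,0,0,0.76,0,0,6.5,0,0,0,0.76]}}

```text
t: 10.5
tcp_pos: [0.4686, 0.0154, 0.0178]
orientation: [0.562, 1.495, -0.563]
contact_force: [-0.7, -0.3, -1.5]
gripper_width: 0.241
```

Emit:
{"op": "send_rows", "data": {"steps": [0,0,4,0,0,0,0.76,0,0,14,0,0,0,0.76,0,0,30,0,0,0,0.76,0,0,48,0,0,0,0.76,0,0,65,0,0,0,0.76,0,0,77,0,0,0.04,0.76,0,0,82,0,0,0.12,0.76,0,0,82,0,0,0.22,0.76,0,0,82,0,0,0.32,0.76,0,0,82,0,0,0.42,0.76,0,0,82,0,0,0.52,0.76,0,0,82,0,0,0.62,0.76]}}

```text
t: 11.5
tcp_pos: [0.4684, 0.0154, 0.1]
orientation: [0.074, 1.568, -0.074]
contact_force: [0.6, -0.5, -1.7]
gripper_width: 0.242
```

Emit:
{"op": "send_rows", "data": {"steps": [0,0,0,0,0,0.1,0.76,0,0,0,0,0,0.2,0.76,0,0,0,0,0,0.3,0.76,0,0,0,0,0,0.4,0.76,0,0,0,0,0,0.5,0.76,0,0,0,0,0,0.58,0.76,0,0,0,0,0,0.64,0.76,0,0,0,0,0,0.66,0.76,0,0,0,0,0,0.66,0.76,0,0,0,0,0,0.66,0.76]}}

```text
t: 12.33
tcp_pos: [0.4684, 0.0154, 0.1001]
orientation: [-0.441, 1.524, 0.442]
contact_force: [0.1, -0.6, -1.1]
gripper_width: 0.24
```

```bash
python3 - <<'E'
from h import *
s=read_state(); print(s["t"],s["tcp_pos"],s["gripper_width"],s["contact_force"],s["joints"].round(2))
M=Ro.from_rotvec(s["orientation"]).as_matrix(); print("tool y yaw",np.arctan2(M[1,1],M[0,1]), M[:,0])
C=cam("wrist"); save(C,"w7"); import pickle; pickle.dump(C,open("w7.pkl","wb"))
for l in plates(C): print(*l)
h=cv2.cvtColor(C[0],cv2.COLOR_RGB2HSV)
for x0,x1 in ((0,60),(590,640)):
    m=(h[280:320,x0:x1,2]<60); ys,xs=np.where(m); print("dark tip",xs.mean()+x0,ys.mean()+280,m.sum())
E
```

```text
12.3333 [0.46836695 0.01543279 0.1001221 ] 0.24010793651800066 [ 0.07833089 -0.60748663 -1.08269571] [-0.1   0.47  1.87  0.    0.8  -2.23]
tool y yaw 2.1344264647822415 [ 8.81093297e-04  6.64294009e-04 -9.99999391e-01]
B 2072 [595.6 253. ] [45. 56.] [0.38017878 0.15327949 0.031     ]
B 1739 [ 51.1 254.6] [55. 45.] [ 0.55653061 -0.12390784  0.031     ]
dark tip 22.785714285714285 298.6607142857143 56
dark tip 615.0516129032258 298.2548387096774 310
```

View pics/w7.png

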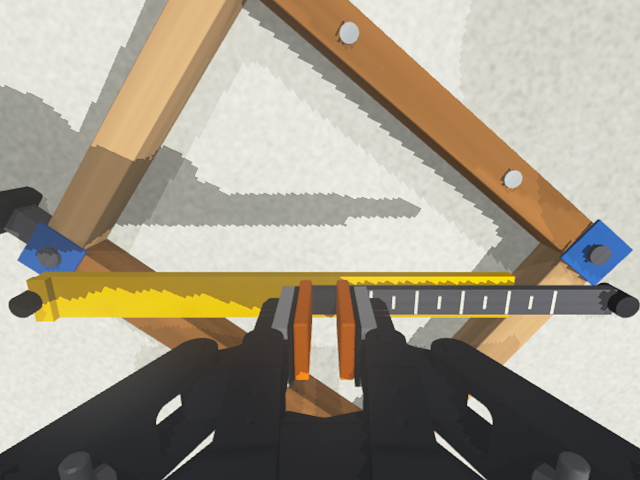

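The rule hangs over the blue diagonal, with the blue pins at (48,256) and (600,254). The rule ends are at (25,303) and (624,303).

```bash
python3 - <<'E'
from h import *
import pickle
C=pickle.load(open("w7.pkl","rb"))
a=cast(C,(48,257),.033)[0]; b=cast(C,(600,254),.033)[0]; d=b-a
print(a,b,np.hypot(*d[:2]),"mid",(a+b)/2,"yaw",np.arctan2(d[1],d[0])-.0143)
n=cast(C,(25,303),.092)[0]; t=cast(C,(624,303),.092)[0]; d=t-n
print("rule mid",(n+t)/2,"len",np.hypot(*d[:2]),"yaw",np.arctan2(d[1],d[0]))
E
```

```text
[ 0.55754477 -0.12400199  0.033     ] [0.37946479 0.15429452 0.033     ] 0.33039585756732975 mid [0.46850478 0.01514626 0.033     ] yaw 2.125733583300388
rule mid [0.47028186 0.0166069  0.092     ] len 0.26791521113121264 yaw 2.1340368176382727
```

Emit:
{"op": "send_rows", "data": {"steps": [-1,-1,-15,0,0,-0.009,0.76,-1.5,-1.3,-32,0,0,-0.009,0.76,-1.5,-1.3,-47,0,0,-0.009,0.76,-1.5,-1.3,-60,0,0,-0.009,0.76,-1.5,-1.3,-69,0,0,-0.009,0.76,-1.5,-1.3,-75,0,0,-0.009,0.76,-1.5,-1.3,-79,0,0,-0.009,0.76,-1.5,-1.3,-81,0,0,-0.009,0.76,-1.5,-1.3,-82,0,0,-0.009,0.76,-1.5,-1.3,-82,0,0,-0.009,0.76]}}

```text
t: 13.22
tcp_pos: [0.4671, 0.0141, 0.0183]
orientation: [-0.434, 1.525, 0.435]
contact_force: [-0.5, -0.4, -1.0]
gripper_width: 0.241
```

Emit:
{"op": "send_rows", "data": {"steps": [0,0,-1,0,0,0,0.7,0,0,-2,0,0,0,0.62,0,0,-3,0,0,0,0.54,0,0,-4,0,0,0,0.46,0,0,-5,0,0,0,0.38,0,0,-5,0,0,0,0.3,0,0,-4,0,0,0,0.2,0,0,-3,0,0,0,0.1,0,0,0,0,0,0,0,0,0,0,0,0,0,0,0,0,0,0,0,0,0]}}

```text
t: 14.13
tcp_pos: [0.4673, 0.0141, 0.0186]
orientation: [-0.434, 1.525, 0.434]
contact_force: [1.4, -0.5, 0.3]
gripper_width: 1.001
```

Emit:
{"op": "send_rows", "data": {"steps": [0,0,15,0,0,0,0,0,0,40,0,0,0,0,0,0,75,0,0,0,0,0,0,110,0,0,0,0,0,0,145,0,0,0,0,0,0,180,0,0,0,0,0,0,200,0,0,0,0,0,0,210,0,0,0,0,0,0,210,0,0,0,0,0,0,210,0,0,0,0]}}

```text
t: 14.97
tcp_pos: [0.4672, 0.0141, 0.2285]
orientation: [-0.435, 1.524, 0.434]
contact_force: [-0.0, 0.6, 0.2]
gripper_width: 1.004
```

```bash
python3 - <<'E'
from h import *
s=read_state(); print(s["t"],s["tcp_pos"],s["gripper_width"],s["contact_force"])
C=cam("wrist"); save(C,"w8"); import pickle; pickle.dump(C,open("w8.pkl","wb"))
for l in plates(C): print(*l)
for a,c,p in blobs(C[0],(5,150,60),(17,255,255),60): 
    if 150<c[1]<260: print(a,c,p.min(0),p.max(0))
E
```

```text
14.9667 [0.46720878 0.01408488 0.22851236] 1.0039741399445452 [-0.0095108   0.59792874  0.15461001]
B 870 [499.6 209.4] [30. 34.] [0.3800826  0.15320245 0.031     ]
B 835 [149.7 213.5] [34. 30.] [ 0.55614907 -0.12357236  0.031     ]
R 1098 [268.4  15.5] [39. 40.] [ 0.35406356 -0.10963808  0.031     ]
R 542 [367.1 362.8] [29. 26.] [0.58360217 0.13981646 0.031     ]
2515 [444.  160.9] [349  64] [494 207]
193 [305.  210.6] [302 196] [308 226]
162 [345.7 211.4] [342 197] [349 226]
```

View pics/w8.png

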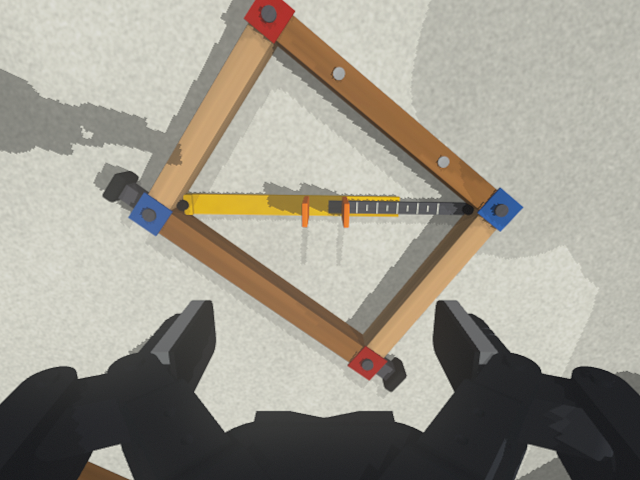

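The rule lies between the blue corners, with tips at (182,206) and (469,209), and its lugs are closer together than on red. Next I compute both readings and locate the left buffer.

```bash
python3 - <<'E'
from h import *
import pickle
C=pickle.load(open("w6.pkl","rb")); print("RED"); reading(C,(178,208),(473,203.5),(295.7,210),(355,209.6))
h=cv2.cvtColor(C[0],cv2.COLOR_RGB2HSV)
m=np.zeros(h.shape[:2],bool); m[165:205,510:560]=h[165:205,510:560,2]<45
ys,xs=np.where(m); P=cast(C,np.c_[xs,ys],.031)
yf=np.array([.095,.9955,0]); xf=np.array([.9955,-.095,0]); rf=cast(C,(507,213),.033)[0]
print("pin",rf); q=(P-rf); print("cap y rel pin",np.percentile(q@yf,[1,50,99]),"x",np.percentile(q@xf,[1,50,99]),len(xs))
C=pickle.load(open("w8.pkl","rb")); print("BLUE"); reading(C,(182,206),(469,209),(301.8,210.6),(349.4,211.4))
for n in ("w1","w6","w8"):
    C=pickle.load(open(n+".pkl","rb")); L=[l for l in plates(C) if l[1]>450]
    B=[l[4] for l in L if l[0]=="B"][:2]; R=[l[4] for l in L if l[0]=="R"][:2]
    print(n,"pin diag R,B",np.linalg.norm(R[0]-R[1]).round(4),np.linalg.norm(B[0]-B[1]).round(4))
E
```

```text
RED
tips len 0.29784657105375467 mid [0.4693 0.0153 0.015 ] yaw 0.8538
lug span 0.0539588129006804 -> len 0.3019588129006804 lug mid [0.4682 0.0159 0.04  ]
pin [0.58492028 0.13892409 0.033     ]
cap y rel pin [0.02644884 0.03678891 0.04437833] x [-0.02439015 -0.00783918  0.00990851] 536
BLUE
tips len 0.2908431285619254 mid [0.467  0.0156 0.015 ] yaw 2.115
lug span 0.0434311267435213 -> len 0.2914311267435213 lug mid [0.4656 0.0145 0.04  ]
w1 pin diag R,B 0.3393 0.328
w6 pin diag R,B 0.3391 0.3276
w8 pin diag R,B 0.339 0.328
```

Emit:
{"op": "send_rows", "data": {"steps": [124,197,0,0,0,0.925,0.5,124,197,0,0,0,0.925,0.95,124,197,-10,0,0,0.925,1,124,197,-30,0,0,0.925,1,124,197,-50,0,0,0.925,1,124,197,-80,0,0,0.925,1,124,197,-120,0,0,0.925,1,124,197,-150,0,0,0.925,1,124,197,-150,0,0,0.925,1,124,197,-150,0,0,0.925,1]}}

```text
t: 15.85
tcp_pos: [0.5888, 0.2106, 0.0755]
orientation: [-1.138, 1.257, 1.144]
contact_force: [0.1, -0.1, 0.3]
gripper_width: 0.004
```

```bash
python3 - <<'E'
from h import *
s=read_state(); print(s["t"],s["tcp_pos"],s["gripper_width"],s["contact_force"],s["joints"].round(2))
M=Ro.from_rotvec(s["orientation"]).as_matrix(); print("tool y yaw",np.arctan2(M[1,1],M[0,1]))
C=cam("wrist"); save(C,"w9"); import pickle; pickle.dump(C,open("w9.pkl","wb"))
for l in plates(C): print(*l)
E
```

```text
15.85 [0.58876814 0.21061282 0.07548097] 0.003660467835000492 [ 0.1203434  -0.0758253   0.29104056] [ 0.25  0.67  1.49  0.    0.98 -2.8 ]
tool y yaw 3.04833417005768
R 3303 [319.5 131. ] [64. 61.] [0.5839064  0.13886568 0.031     ]
```

View pics/w9.png

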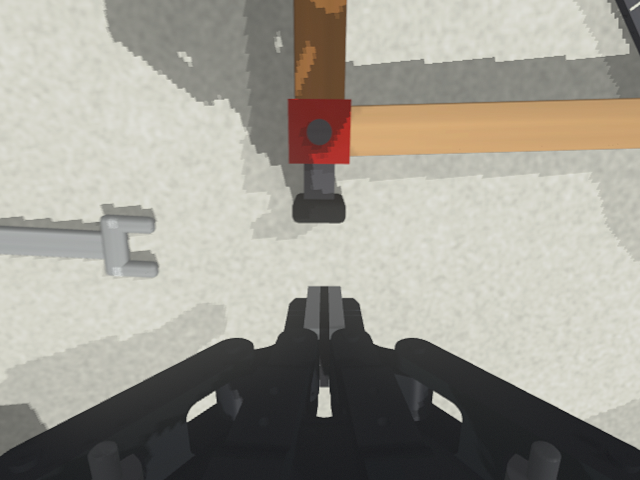

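The closed fingers (tips at about (323,290)) line up with the buffer pad (319,208) on the red far corner. The wrench at (130,240) is clear. Next I descend and approach.

Emit:
{"op": "send_rows", "data": {"steps": [0,0,-20,0,0,0,1,0,0,-40,0,0,0,1,0,0,-57,0,0,0,1,0,0,-66,0,0,0,1,-0.5,-5,-67,0,0,0,1,-1,-10,-67,0,0,0,1,-1.5,-14,-67,0,0,0,1,-1.8,-18,-67,0,0,0,1,-2,-20,-67,0,0,0,1,-2,-20,-67,0,0,0,1]}}

```text
t: 16.73
tcp_pos: [0.589, 0.1905, 0.0118]
orientation: [-1.138, 1.252, 1.14]
contact_force: [0.5, 2.5, 2.0]
gripper_width: 0.001
```

```bash
cat > chk.py <<'E'
from h import *
s=read_state(); print(s["t"].__round__(2),s["tcp_pos"].round(4),"F",s["contact_force"].round(2))
C=cam("wrist")
yf=np.array([.095,.9955,0])
for l in plates(C,.031):
    if l[0]=="R": print("R",l[1],l[2],l[3],l[4].round(4),"along yf",(l[4]@yf).round(4))
E
python3 chk.py
```

```text
16.73 [0.589  0.1905 0.0118] F [0.45 2.48 2.03]
R 6824 [325.5 192.5] [89. 91.] [0.5836 0.1387 0.031 ] along yf 0.1935
```

Emit:
{"op": "send_rows", "data": {"steps": [-0.1,-1,0,0,0,0,1,-0.2,-2,0,0,0,0,1,-0.3,-3,0,0,0,0,1,-0.4,-4,0,0,0,0,1,-0.5,-5,0,0,0,0,1,-0.6,-6,0,0,0,0,1,-0.6,-6,0,0,0,0,1,-0.6,-6,0,0,0,0,1]}}

```text
t: 17.45
tcp_pos: [0.5884, 0.1848, 0.0117]
orientation: [-1.138, 1.252, 1.14]
contact_force: [0.5, 5.7, 2.4]
gripper_width: -0.0
```

```bash
python3 chk.py
```

```text
17.45 [0.5884 0.1848 0.0117] F [0.53 5.68 2.41]
R 6604 [325.  208.5] [87. 90.] [0.5836 0.1384 0.031 ] along yf 0.1932
```

Emit:
{"op": "send_rows", "data": {"steps": [-0.1,-1,0,0,0,0,1,-0.2,-2,0,0,0,0,1,-0.3,-3,0,0,0,0,1,-0.4,-4,0,0,0,0,1,-0.5,-5,0,0,0,0,1,-0.5,-5,0,0,0,0,1,-0.5,-5,0,0,0,0,1]}}

```text
t: 18.08
tcp_pos: [0.588, 0.18, 0.0117]
orientation: [-1.138, 1.251, 1.14]
contact_force: [0.1, 4.8, 1.3]
gripper_width: -0.0
```

```bash
python3 chk.py
```

```text
18.08 [0.588  0.18   0.0117] F [0.07 4.79 1.31]
R 6544 [325.  212.5] [87. 90.] [0.5834 0.1349 0.031 ] along yf 0.1897
```

Emit:
{"op": "send_rows", "data": {"steps": [-0.1,-1,0,0,0,0,1,-0.2,-2,0,0,0,0,1,-0.3,-3,0,0,0,0,1,-0.3,-3,0,0,0,0,1,-0.3,-3,0,0,0,0,1]}}

```text
t: 18.55
tcp_pos: [0.5878, 0.1771, 0.0117]
orientation: [-1.138, 1.251, 1.14]
contact_force: [0.1, 6.0, 1.2]
gripper_width: 0.002
```

```bash
python3 chk.py
```

```text
18.55 [0.5878 0.1771 0.0117] F [0.1  5.97 1.19]
R 6504 [325. 215.] [86. 90.] [0.5832 0.133  0.031 ] along yf 0.1878
```

Emit:
{"op": "send_rows", "data": {"steps": [-0.1,-1,0,0,0,0,1,-0.2,-2,0,0,0,0,1,-0.2,-2,0,0,0,0,1,-0.2,-2,0,0,0,0,1]}}

```text
t: 18.93
tcp_pos: [0.5876, 0.1754, 0.0117]
orientation: [-1.138, 1.251, 1.14]
contact_force: [0.8, 5.5, 1.7]
gripper_width: -0.001
```

```bash
python3 chk.py
```

```text
18.93 [0.5876 0.1754 0.0117] F [0.78 5.49 1.7 ]
R 6503 [325. 216.] [86. 90.] [0.583  0.1315 0.031 ] along yf 0.1863
```

Emit:
{"op": "send_rows", "data": {"steps": [1,10,0,0,0,0,1,2.5,25,0,0,0,0,1,4,42,2,0,0,0,1,4,45,25,0,0,0,1,4,45,65,0,0,0,1,4,45,105,0,0,0,1,4,45,145,0,0,0,0.5,4,45,180,0,0,0,0,4,45,210,0,0,0,0,4,45,217,0,0,0,0,4,45,217,0,0,0,0]}}

```text
t: 19.9
tcp_pos: [0.5926, 0.2216, 0.2314]
orientation: [-1.139, 1.247, 1.138]
contact_force: [-0.0, 0.6, -0.3]
gripper_width: 0.708
```

Emit:
{"op": "send_rows", "data": {"steps": [-125,-206,0,0,0,-0.923,0,-125,-206,0,0,0,-0.923,0,-125,-206,0,0,0,-0.923,0,-125,-206,0,0,0,-0.923,0,-125,-206,0,0,0,-0.923,0,-125,-206,0,0,0,-0.923,0,-125,-206,0,0,0,-0.923,0,-125,-206,0,0,0,-0.923,0,-125,-206,0,0,0,-0.923,0,-125,-206,0,0,0,-0.923,0,-125,-206,0,0,0,-0.923,0]}}

```text
t: 20.82
tcp_pos: [0.4674, 0.0161, 0.2306]
orientation: [-0.438, 1.524, 0.434]
contact_force: [-0.2, -0.6, 0.2]
gripper_width: 1.0
```

```bash
python3 - <<'E'
from h import *
s=read_state(); print(s["t"],s["tcp_pos"],s["gripper_width"],s["contact_force"])
C=cam("wrist"); save(C,"w10"); import pickle; pickle.dump(C,open("w10.pkl","wb"))
L=[l for l in plates(C) if l[1]>450]
for l in L: print(*l)
B=[l[4] for l in L if l[0]=="B"][:2]; R=[l[4] for l in L if l[0]=="R"][:2]
print("pin diag R,B",np.linalg.norm(R[0]-R[1]).round(4),np.linalg.norm(B[0]-B[1]).round(4))
for a,c,p in blobs(C[0],(5,150,60),(17,255,255),60): 
    if 150<c[1]<260: print(a,c,p.min(0),p.max(0))
E
```

```text
20.8167 [0.46737193 0.01606598 0.23060912] 1.0002207001854986 [-0.19661191 -0.59370309  0.16049901]
B 836 [142.4 206.9] [34. 30.] [ 0.55576816 -0.13100794  0.031     ]
B 868 [497.5 208.4] [30. 34.] [0.38026549 0.15316184 0.031     ]
R 1063 [267.5  14.8] [39. 40.] [ 0.35425918 -0.10973159  0.031     ]
R 541 [359.8 357.3] [25. 29.] [0.58317688 0.13214883 0.031     ]
pin diag R,B 0.333 0.334
2493 [442.1 159.9] [344  60] [493 206]
205 [297.7 206.4] [294 192] [302 222]
161 [343.9 208. ] [341 193] [347 223]
```

View pics/w10.png

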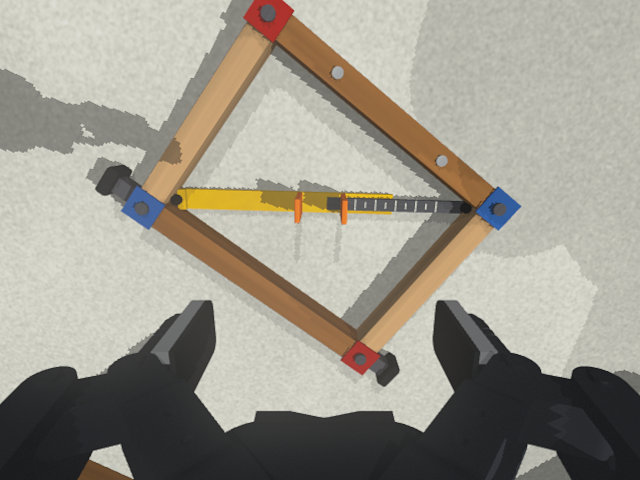

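After the push, the rule is still seated between the blue corners, with tips at (177,200) and (466,208). The lug span grew to about 53.5 px, halfway between the earlier red reading (59) and blue reading (47.6). Handing in.

```bash
python3 -c "
from plant import *
print(sign_off())"
```

```text
the job is handed in; nothing more can be done
None
```

The frame is now square to within about 1 mm, and I handed the job in at about 21 s. I laid the rule between the red corners, let it spring out, then did the same between the blue corners. I then pushed the far rail about 7 mm towards -y by the left buffer. The rule is still lying between the blue corners.

| | Red | Blue | Difference (red minus blue) |
|---|---|---|---|
| Reading before the push | about 299 mm | about 289–291 mm | about 8–10 mm |
| Pin-to-pin diagonal before the push | 339.0 mm | 328.0 mm | 11.0 mm |
| Pin-to-pin diagonal after the push | 333.0 mm | 334.0 mm | -1.0 mm |

- **Last checks:** The rule's lugs opened to about midway between the two earlier readings, which agrees with the pin diagonals. The frame did not shift while the rule was being laid.
- **Not rechecked:** I did not lay the rule on the red diagonal again. The final agreement comes from the pins and from the blue reading.
- **Disagreement:** Measuring the rule by its tips gave a difference of about 7 mm, and by its lugs about 10 mm. The pins sided with the lugs, so I used 10 mm.
- **Forces:** The push on the buffer peaked at about 6 N.
    - I closed the fingers to a set width, so the squeeze was about the rule's own spring force, roughly 4 N. It was not measured.
    - On the first grip the sensor showed about 14 N between tool and rule, mostly pressing it down onto the bench. I avoided this on the second grip.

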